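# Free the jar from the jar clamp and put it in the spice tray

### The job

The spice jar held in the steel jar clamp has had its lid tightened. Turn the latch knob a full quarter turn anticlockwise, slide the jaw right back by its black post, then lift the jar out and stand it upright on the round cork mat in the free compartment of the tray, letting go only once it stands there. Keep the jar upright throughout, leave the jaw open, and do not disturb the other jars, the pepper mill or the mug.

Things in the scene. Friction and masses are not known exactly. Their poses are not given: they have to be found in the camera images.
- vise: Steel jar clamp, fixed to the counter. Origin on the counter under the axis of the held jar; x = direction in which the sliding jaw opens, z up. Base plate from x -85 to +155 mm, y -115 to +55 mm, 12 mm thick. Fixed jaw: block x -79 to -49 mm, y within 34 mm, up to z 68 mm, with white V pads 8 mm thick and 67 mm high round the jar on its far half
- jaw (a joint): Travel of the sliding jaw along the clamp's +x, m: 0 = closed on the jar, 0.05 = fully open (stop). Stiff (about 4 N), stays where left; blocked while the latch is closed. At 0, in the clamp's frame: carriage x 46 to 96 mm, y within 34 mm, up to z 61 mm; a lug on its -y side (out to y -106 mm, z 30 to 44 mm, rear face x 50 mm) bears on the latch tongue
- jaw_prongs (a point): Midpoint between the tips of the jaw's two flat prongs, which reach over the jar's shoulder and hold it down until the jaw is open. Moves with the jaw; at travel 0 at x -5, y 0, z 93 mm of the clamp. Each prong: y 21 to 34 mm either side, z 90 to 96 mm, running back 53 mm to an upright plate x 46 to 56 mm, y within 34 mm, z up to 96 mm
- jaw_grip (a point): Point on the axis of the jaw's black upright grip post, 17 mm below its top: post 24 mm across, from z 61 to z 122 mm. Moves with the jaw; at travel 0 it is at x 78 mm, y 0, z 105 mm of the clamp. Axes as the clamp's
- latch (a joint): Angle of the latch, rad, anticlockwise seen from above: 0 = closed (tongue points to the clamp's -x and blocks the lug), 1.57 = a quarter turn, tongue points to the clamp's -y, clear of the lug. Stop at 1.6. Stays where left
- latch_grip (a point): Grip point of the latch knob, on its axis: a black bar 42 mm long, 14 mm wide, 34 mm high (z 73 to 107 mm), this point at z 92 mm; axis at x 117, y -90 mm of the clamp. Its x axis is along the bar and turns with it; the steel tongue below (65 mm long from the axis, 20 mm wide, z 31 to 43 mm) points to its -x
- jar: The clamped jar: round glass body 60 mm across and 75 mm high, neck 36 mm, steel lid 44 mm across from z 88 to 116 mm. About 0.3 kg. Origin: centre of its underside (12 mm above the counter in the clamp), z up
- jar_lid (a point): Middle of the lid of the clamped jar, on its axis, 102 mm above its underside
- tray: Fixed steel tray 272 mm (x) by 100 mm (y), walls 4 mm thick and 34 mm high, floor 4 mm thick, parted by two low walls into three compartments about 85 by 92 mm in a row along x, centres at x -89, 0 and +89 mm. Origin: centre of its underside on the counter
- mat: Round cork mat 68 mm across, 3 mm thick, fixed in the middle of the tray's one free compartment: the jar's place. Origin: centre of its underside, on the tray's floor (4 mm above the counter); its top is 7 mm above the counter
- jar_b: Bystander: jar of the same form as the clamped one, standing in one compartment of the tray. Origin: centre of its underside
- jar_c: Bystander: green glass jar 58 mm across and 130 mm high, standing in another compartment. Origin: centre of its underside
- mill: Bystander: dark wooden pepper mill 56 mm across at the foot, 200 mm high, standing on the clamp's +y side. Origin: centre of its underside
- mug: Bystander: white mug 80 mm across, 95 mm high, with a handle, beyond the tray's far end. Origin: centre of its underside

How it is judged:
By the outcome, as a careful person would: the job done as asked, in the order asked, and still so for the second after the job is handed in, with the robot touching nothing.
It also fails if it takes over 67 s, if anything falls off the work surface, if the arm or the gripper's body presses on something with over 40 N, if the wrist force passes 120 N, or if a joint passes its speed limit or range.

### The arm

A 7-joint arm with a two-finger parallel gripper is mounted at the origin on the work surface. World frame = base frame: x ahead of the robot, y to its left, z up, the work surface at z = 0. Lengths are in mm, angles in degrees, forces in N, time in s.
With the tool pointing down it reaches from about 400 to 925 mm from the base axis. Payload 4.1 kg.
Tool frame: the origin (TCP) lies midway between the tips of the shut fingers; the grasp point (between the pads) lies 19 mm behind it; z points along the fingers, y is the line along which they close (so a half turn about z gives the same grasp; the last joint's range is limited). The gripper opens to 85 mm and grips with 20 to 120 N. Pads are 22 mm wide; open, the fingers measure 114 mm over their backs; the gripper's body (76 mm by 85 mm) begins 54 mm behind the grasp point. The pads swing forward as they close: fully open they stand 13 mm farther back than shut.
Start: joints at [-73.625, 22.827, 2.584, 88.041, -1.071, 69.15, -2.905], TCP at [243.975, 602.511, 231.347] pointing down, gripper open.
Joint ranges: [-161.44, 161.44], [-28.35, 127.94], [-78.24, 83.42], [0, 140.83], [-78.03, 258.03], [13.02, 114.36], [-168.23, 168.23]. Speed limits (degrees/s): [147.25, 147.25, 180, 180, 180, 180, 180].

### API

Orientations are given as a 3x3 rotation matrix whose columns are the frame's x, y, z axes.
In Python, from rig import readout, cams, robot gives the robot as it stands.
- The arm moves only by the tool send_rows, never from a script. Its argument "deltas" is a list of rows, each a list of 7 numbers: the shift along the tool's x, y, z in units of 25 mm (1.0 is 25 mm), then the turn, a rotation vector about the tool's x, y, z in units of 5 degrees (1.0 is 5 degrees), then the opening, from 0 (shut) to 1 (fully open). In form: [[x, y, z, ax, ay, az, hand], ...]. A call has 1 to 20 rows; each row shifts and turns the commanded pose from where the row before left it, along the tool's axes as they then stand; what a row does not reach is not made up. A row lasts 1/8 s, in which the tool goes at most 62.5 mm and 10.7 degrees, less where a joint would pass 70% of its speed; a pose out of reach is approached as far as the arm can. A call is refused whole if a number of a shift passes 1 or a number of a turn 1, either way. A call with a gripper value outside its range is refused whole. The fingers move at their own pace and stop on an object; the grip force is fixed at half the most. Time passes only in rows, so rows that do not move let the fingers close. It gives the time, the measured TCP pose, the force, the opening and the grip force at its end, in the units of the state.
- readout.get_obs(): the state, without advancing time (a new reading comes with each control period).
- cams.snapshot(name): name is "side" or "top"; returns the picture (400x640x3 uint8, red, green, blue); there is no depth.
- cams.camera_info(name): a dict with "fx", "fy", "cx", "cy" (pixels), "dist_coeffs" ([k1, k2, p1, p2, k3] as OpenCV has them; the pictures are not rectified), "R" (3x3) and "t" (3): a world point X has camera coordinates R X + t. Camera axes: x right, y down, z forward; pixel columns grow to the right and rows downward; lengths in mm; the calibration is good to about 2 mm. A picture is of the moment at which its call begins. camera_info takes no time and is no camera call.
- robot.sign_off(): hands the job in; it is judged then, once.
The state is a dict: "time_s": time; "qpos": joint angles; "joint_velocities": joint speeds; "joint_torque": joint torques, N m; "tool_pos": TCP position; "eef_rot": TCP orientation; "wrist_force": force on the tool from outside, world axes, zero at the start; "moment": the same for the moment, N m; "grip_width": opening from 0.0 (shut) to 1.0 (fully open); "grip_force": force on a finger pad.
Only numpy, scipy, OpenCV 4.12 (cv2) and the standard library are available. Lean on these libraries where they do the work, as an engineer would, in place of code of your own. Each camera call takes 0.05 s, during which the arm holds its last target. There are 200 camera calls.

## Working session

There is one attempt and no reset: what is moved stays moved. The work goes in short steps, Python scripts to look and compute and a tool call to move; the robot and the scene stay as the last step left them, time stands still between calls to the robot, and variables do not carry over. Pictures are saved under pics/ and viewed, at most 10 in all, crops included, and the job is handed in when it is done.

Besides the shell and the picture viewer there is one more tool, called after ">>>" in YAML: its name, and indented under it one key for each argument. send_rows: Moves the arm, as the interface text tells. Its arguments: {"type":"object","properties":{"deltas":{"type":"array"}},"required":["deltas"]}

```bash
mkdir -p pics; ls
python3 - <<'E'
from rig import readout,cams,robot
import cv2,numpy as np
o=readout.get_obs();print({k:np.round(v,3).tolist() for k,v in o.items()})
for n in("side","top"):
    im=cams.snapshot(n);cv2.imwrite(f"pics/{n}0.png",im[:,:,::-1]);i=cams.camera_info(n);print(n,i)
E
```

```text
pics
{'time_s': 0.0, 'qpos': [-73.625, 22.873, 2.58, 88.115, -1.072, 69.151, -2.903], 'joint_velocities': [0.035, -0.101, 0.061, -0.013, 0.053, 0.03, 0.048], 'joint_torque': [0.001, -47.512, 1.365, -25.422, 0.012, 0.009, -0.0], 'tool_pos': [243.724, 601.876, 230.242], 'eef_rot': [[-0.927, 0.375, -0.001], [0.375, 0.927, -0.002], [-0.0, -0.002, -1.0]], 'wrist_force': [-0.75, -0.531, 0.608], 'moment': [-0.012, 0.035, 0.012], 'grip_force': 0.0, 'grip_width': 0.997}
side {'fx': 369.7250900279348, 'fy': 369.7250900279348, 'cx': 319.43470129649353, 'cy': 198.9583645443933, 'dist_coeffs': array([0.02481966, 0.        , 0.        , 0.        , 0.        ]), 'R': array([[-0.95510643, -0.29596124,  0.01336622],
       [-0.18412938,  0.55765626, -0.80939229],
       [ 0.23209499, -0.77551689, -0.58711623]]), 't': array([569.78477228, 149.17095518, 862.33624301])}
top {'fx': 377.60543032912096, 'fy': 377.60543032912096, 'cx': 320.13770012564333, 'cy': 193.76096347800112, 'dist_coeffs': array([-0.02351651,  0.        ,  0.        ,  0.        ,  0.        ]), 'R': array([[-0.00250223, -0.99998972,  0.00378011],
       [-0.98163868,  0.00173528, -0.19074193],
       [ 0.19073341, -0.00418798, -0.98163294]]), 't': array([ 35.07152114, 569.75947299, 970.98102619])}
```

View pics/side0.png

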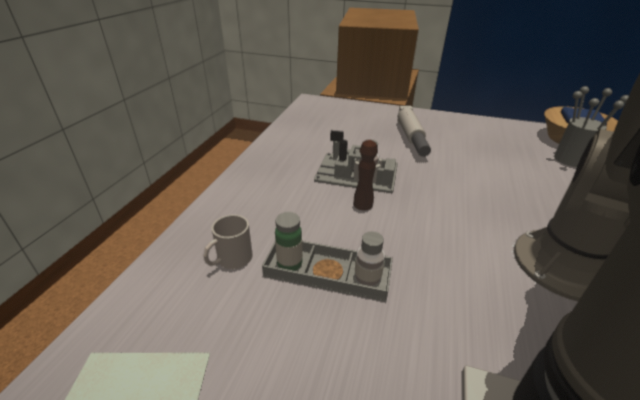

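View pics/top0.png

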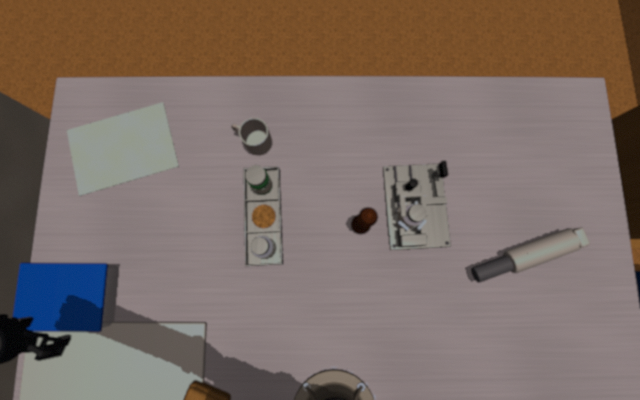

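Side view: clamp at about (357,172), tray at (328,270), mat at (328,270). The mill stands in front of the clamp, and the mug is at (230,243). Top view: clamp at (417,207), post (411,184), knob (443,169), lid (417,213), mat (264,216). I'll enlarge both.

Run:
```python
import cv2,numpy as np
def crop(f,x,y,w,h,s,o):
    a=cv2.resize(cv2.imread(f)[y:y+h,x:x+w],None,fx=s,fy=s,interpolation=cv2.INTER_CUBIC)
    a=cv2.convertScaleAbs(a,alpha=1.3,beta=10)
    for k in range(0,w,10):
        cv2.line(a,(k*s,0),(k*s,6),(0,0,255),1);cv2.putText(a,str(x+k),(k*s,16),0,.35,(0,0,255),1)
    for k in range(0,h,10):
        cv2.line(a,(0,k*s),(6,k*s),(0,0,255),1);cv2.putText(a,str(y+k),(6,k*s+4),0,.35,(0,0,255),1)
    cv2.imwrite(o,a)
crop("pics/top0.png",375,155,85,100,6,"pics/tc.png")
crop("pics/side0.png",305,120,110,75,7,"pics/sc.png")
```

```text
(no output)
```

View pics/tc.png

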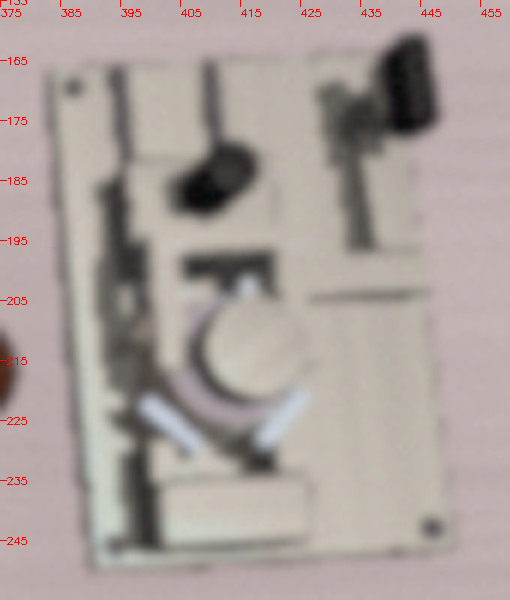

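View pics/sc.png

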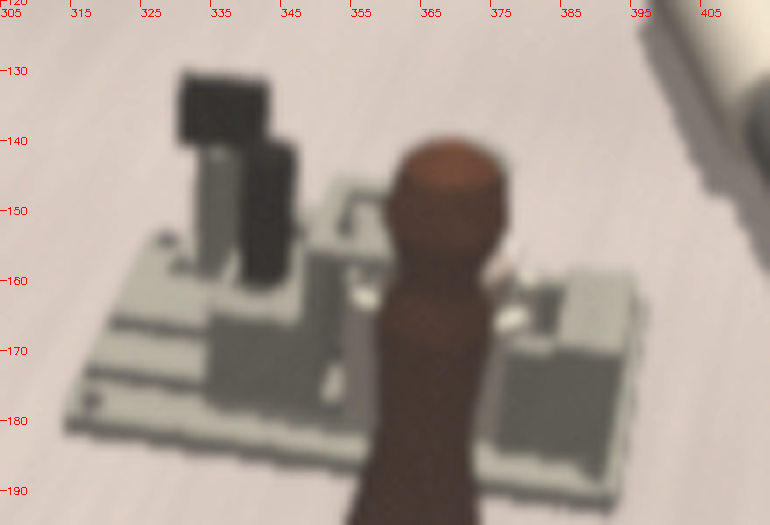

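The top crop shows plate corners (383.3,166.3), (390.5,250) and (450.8,246.3), post top (414.2,182.5), knob top about (443,169) and lid top (417,212.5). The side crop shows knob bar corners (331,130.3) and (343.6,131.4), post top (344.3,141), and plate corners (314.3,179.3), (392.4,191.4) and (327,153.6).

```bash
cat > h.py <<'E'
from rig import readout,cams,robot
import cv2,numpy as np
from scipy.optimize import least_squares
C={n:cams.camera_info(n) for n in("side","top")}
def proj(n,P):
    c=C[n];K=np.array([[c["fx"],0,c["cx"]],[0,c["fy"],c["cy"]],[0,0,1.]])
    return cv2.projectPoints(np.atleast_2d(np.float64(P)),cv2.Rodrigues(c["R"])[0],c["t"],K,c["dist_coeffs"])[0][:,0]
def tri(s,t):
    r=least_squares(lambda X:np.r_[proj("side",X)[0]-s,proj("top",X)[0]-t],[450,0,50.]);return r.x,r.fun
def world(p,P):
    c,s=np.cos(p[2]),np.sin(p[2]);P=np.atleast_2d(np.float64(P));return np.c_[P[:,0]*c-P[:,1]*s+p[0],P[:,0]*s+P[:,1]*c+p[1],P[:,2]]
E
python3 - <<'E'
from h import *
print("posttop",tri((343.8,140.5),(414.2,182.5)));print("knobtop",tri((337.2,130.6),(444,168.5)));print("mat",tri((328,270),(264,216)))
M=[("top",(155,55,12),(383.3,166.3)),("top",(-85,55,12),(390.5,250)),("top",(-85,-115,12),(450.8,246.3)),("top",(78,0,122),(414.2,182.5)),
("top",(0,0,128),(417,212.5)),("side",(155,55,12),(314.3,179.3)),("side",(-85,55,12),(392.4,191.4)),("side",(78,0,122),(343.8,140.8)),
("side",(155,-115,12),(327,153.6)),("side",(138,-83,107),(330.9,130.3)),("side",(96,-83,107),(343.7,131.4)),("top",(117,-90,107),(444,168.5))]
f=lambda p:np.concatenate([proj(n,world(p,P))[0]-np.array(x) for n,P,x in M])
r=min((least_squares(f,[500,-220,a],x_scale=[10,10,.1]) for a in np.arange(0,6.3,.8)),key=lambda r:r.cost)
p=r.x;print(p,np.degrees(p[2]));print(r.fun.reshape(-1,2).round(1).tolist())
print("grip,post,lid,prongs",world(p,[(117,-90,92),(78,0,105),(0,0,114),(-5,0,93)]).round(1).tolist())
T=[("top",(-136,-50,34),None)]
# tray fit: corners
from itertools import product
q=[((245,168)),((279,168)),((247,265)),((283,264))]
for c in q: # back-project to z=34
    s=least_squares(lambda X:proj("top",[X[0],X[1],34])[0]-c,[450,150]);print("traycorner",s.x.round(1))
for n,t,z in(("mill",(369,215),200),):print(n,least_squares(lambda X:proj("top",[X[0],X[1],z])[0]-t,[450,0]).x)
E
python3 - <<'E'
import cv2
a=cv2.imread("pics/top0.png")[155:275,235:385];b=cv2.imread("pics/side0.png")[205:300,255:400]
r=lambda a:cv2.resize(a,None,fx=4,fy=4,interpolation=2)[:,:600]
import numpy as np
A=r(a)
cv2.imwrite("pics/tt.png",A)
B=cv2.resize(b,None,fx=5,fy=5,interpolation=2);cv2.imwrite("pics/ts.png",B)
E
```

```text
posttop (array([ 586.55208157, -206.70235521,  120.58906356]), array([ 0.24019546,  0.06612341, -0.02644586, -0.21535899]))
knobtop (array([ 627.47865475, -290.18400896,  107.97543506]), array([ 0.52294385,  0.14920949, -0.06090208, -0.44617717]))
mat (array([516.60907884, 192.4912342 ,   2.07439657]), array([ 0.0779186 ,  0.01987785, -0.00968049, -0.10085116]))
[ 507.35983888 -208.43423048    6.33202743] 362.798447759703
[[-0.8, -0.4], [-0.8, 0.0], [-0.1, 0.4], [-0.7, 0.2], [0.2, 0.0], [-0.4, -1.2], [1.3, -1.3], [0.5, -0.3], [-0.0, -1.7], [-0.3, 0.5], [-0.1, 1.0], [0.7, -0.8]]
grip,post,lid,prongs [[628.6, -292.6, 92.0], [585.3, -204.6, 105.0], [507.4, -208.4, 114.0], [502.4, -208.7, 93.0]]
traycorner [648.  244.8]
traycorner [647.8 149.2]
traycorner [379.9 230. ]
traycorner [382.5 133.7]
mill [491.61559694 -77.87246081]
```

View pics/tt.png

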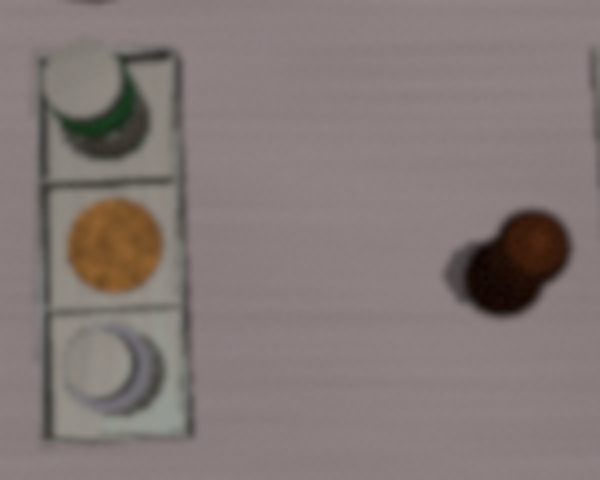

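View pics/ts.png

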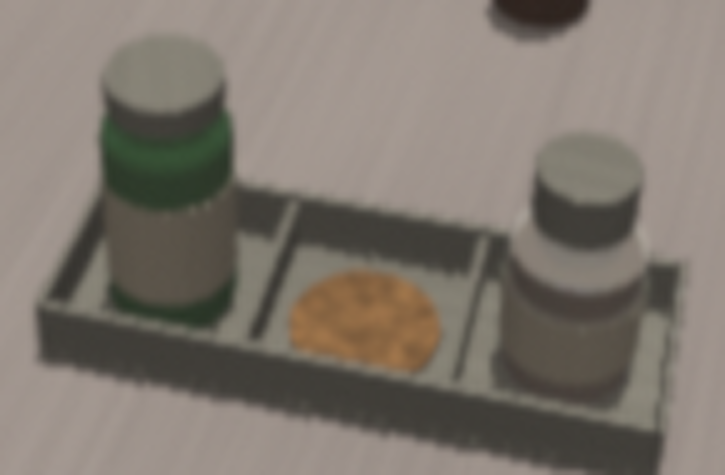

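The mat measures about (516.5,192, z≈5), the knob top is at z≈108 and the post top at z≈121, all in line with the text. The crops show the free middle compartment with the mat at top (263.8,216.3) and side (328,269.5), the green jar at the tray's +x end, and jar_b at the -x end. Clamp yaw is +2.8°, and the mill is at about (492,-78). I'll move over the knob now.

>>> send_rows:
  deltas:
    - [-1, -1, -0.5, 0, 0, 0, 1]
    - [-1, -1, -0.5, 0, 0, 0, 1]
    - [-1, -1, -0.5, 0, 0, 0, 1]
    - [-1, -1, -0.5, 0, 0, 0, 1]
    - [-1, -1, 0, 0, 0, 0, 1]
    - [-1, -1, 0, 0, 0, 0, 1]
    - [-1, -1, 0, 0, 0, 0, 1]
    - [-1, -1, 0, 0, 0, 0, 1]
    - [-1, -1, 0, 0, 0, 0, 1]
    - [-1, -1, 0, 0, 0, 0, 1]
    - [-1, -1, 0, 0, 0, 0, 1]
    - [-1, -1, 0, 0, 0, 0, 1]

```text
time_s: 1.6
tool_pos: [409.5, 210.5, 281.0]
eef_rot: [[-0.927, 0.375, -0.0], [0.375, 0.927, -0.0], [0.0, -0.0, -1.0]]
wrist_force: [-0.2, -0.2, -1.0]
grip_width: 1.0
grip_force: 0.0
```

```bash
cat >> h.py <<'E'
def need(x,y,z,yaw):
    """tool-axis shifts (25 mm units) and turn (5 deg units) to TCP x,y,z with tool y at azimuth yaw"""
    o=readout.get_obs();R=np.array(o["eef_rot"]);p=np.array(o["tool_pos"])
    Y=np.radians(yaw);y_=[np.cos(Y),np.sin(Y),0];z_=[0,0,-1];Rt=np.c_[np.cross(y_,z_),y_,z_]
    print("t",o["time_s"],"q",np.round(o["qpos"],1),"p",p.round(1),"yaz",np.degrees(np.arctan2(R[1,1],R[0,1])).round(2))
    print("shift",(R.T@(np.array([x,y,z])-p)/25).round(2),"turn",(cv2.Rodrigues(R.T@Rt)[0].ravel()*180/np.pi/5).round(2),"F",np.round(o["wrist_force"],1),"grip",np.round([o["grip_width"],o["grip_force"]],2))
E
python3 -c "
from h import *
need(628,-291.5,270,-87.2)"
```

```text
t 1.6 q [-49.9   0.7  17.6 109.   -0.2  70.4  35.7] p [409.5 210.5 281. ] yaz 67.96
shift [-15.64 -15.33   0.44] turn [-1.000e-02  0.000e+00  3.103e+01] F [-0.2 -0.2 -1. ] grip [1. 0.]
```

>>> send_rows:
  deltas:
    - [-1, -1, 0, 0, 0, 0, 1]
    - [-1, -1, 0, 0, 0, 0, 1]
    - [-1, -1, 0, 0, 0, 0, 1]
    - [-1, -1, 0, 0, 0, 0, 1]
    - [-1, -1, 0, 0, 0, 0, 1]
    - [-1, -1, 0, 0, 0, 0, 1]
    - [-1, -1, 0, 0, 0, 0, 1]
    - [-1, -1, 0, 0, 0, 0, 1]
    - [-1, -1, 0, 0, 0, 0, 1]
    - [-1, -1, 0, 0, 0, 0, 1]
    - [-1, -1, 0, 0, 0, 0, 1]
    - [-1, -1, 0, 0, 0, 0, 1]
    - [-1, -1, 0, 0, 0, 0, 1]
    - [-1, -1, 0, 0, 0, 0, 1]
    - [-1, -1, 0, 0, 0, 0, 1]
    - [-0.6, -0.3, 0.4, 0, 0, 0, 1]

```text
time_s: 3.6
tool_pos: [627.3, -291.6, 271.1]
eef_rot: [[-0.926, 0.378, 0.0], [0.378, 0.926, -0.001], [-0.001, -0.001, -1.0]]
wrist_force: [0.6, 0.3, -0.4]
grip_width: 1.001
grip_force: 0.0
```

>>> send_rows:
  deltas:
    - [0, 0, 0, 0, 0, 1, 1]
    - [0, 0, 0, 0, 0, 1, 1]
    - [0, 0, 0, 0, 0, 1, 1]
    - [0, 0, 0, 0, 0, 1, 1]
    - [0, 0, 0, 0, 0, 1, 1]
    - [0, 0, 0, 0, 0, 1, 1]
    - [0, 0, 0, 0, 0, 1, 1]
    - [0, 0, 0, 0, 0, 1, 1]
    - [0, 0, 0, 0, 0, 1, 1]
    - [0, 0, 0, 0, 0, 1, 1]
    - [0, 0, 0, 0, 0, 1, 1]
    - [0, 0, 0, 0, 0, 1, 1]
    - [0, 0, 0, 0, 0, 1, 1]
    - [0, 0, 0, 0, 0, 1, 1]
    - [0, 0, 0, 0, 0, 1, 1]
    - [0, 0, 0, 0, 0, 1, 1]
    - [0, 0, 0, 0, 0, 1, 1]
    - [0, 0, 0, 0, 0, 1, 1]
    - [0, 0, 0, 0, 0, 1, 1]
    - [0, 0, 0, 0, 0, 1, 1]

```text
time_s: 6.1
tool_pos: [627.6, -287.3, 270.0]
eef_rot: [[0.532, 0.847, -0.001], [0.847, -0.532, 0.002], [0.001, -0.002, -1.0]]
wrist_force: [-0.1, 0.8, -1.4]
grip_width: 0.997
grip_force: 0.0
```

>>> send_rows:
  deltas:
    - [0, 0, 0.4, 0, 0, 1, 1]
    - [0, 0, 0.4, 0, 0, 1, 1]
    - [0, 0, 0.4, 0, 0, 1, 1]
    - [0, 0, 0.4, 0, 0, 1, 1]
    - [0, 0, 0.4, 0, 0, 1, 1]
    - [0, 0, 0.4, 0, 0, 1, 1]
    - [0, 0, 0.4, 0, 0, 1, 1]
    - [0, 0, 0.4, 0, 0, 1, 1]
    - [0, 0, 0.4, 0, 0, 1, 1]
    - [0, 0, 0.4, 0, 0, 1, 1]
    - [0, 0, 0.4, 0, 0, 1, 1]
    - [0, 0, 0, 0, 0, 0, 1]

```text
time_s: 7.6
tool_pos: [627.2, -287.2, 159.2]
eef_rot: [[0.999, 0.054, -0.003], [0.054, -0.999, 0.002], [-0.002, -0.002, -1.0]]
wrist_force: [0.4, 0.4, 0.4]
grip_width: 0.998
grip_force: 0.0
```

Run:
```python
from h import *
need(628,-291.5,73,-87.2)
a=cams.snapshot("top")[135:260,370:480];b=cams.snapshot("side")[90:200,290:400]
r=lambda a:cv2.resize(a,(400,int(400*a.shape[0]/a.shape[1])),interpolation=2)
A,B=r(a),r(b);h=min(len(A),len(B));cv2.imwrite("pics/k1.png",np.hstack([A[:h],B[:h]])[:,:,::-1])
```

```text
t 7.6 q [-17.8  49.5  68.2  87.4 -46.8  75.6 -31.2] p [ 627.2 -287.2  159.2] yaz -86.93
shift [0.03 0.18 3.45] turn [-0.03  0.03  0.05] F [0.4 0.4 0.4] grip [1. 0.]
```

View pics/k1.png

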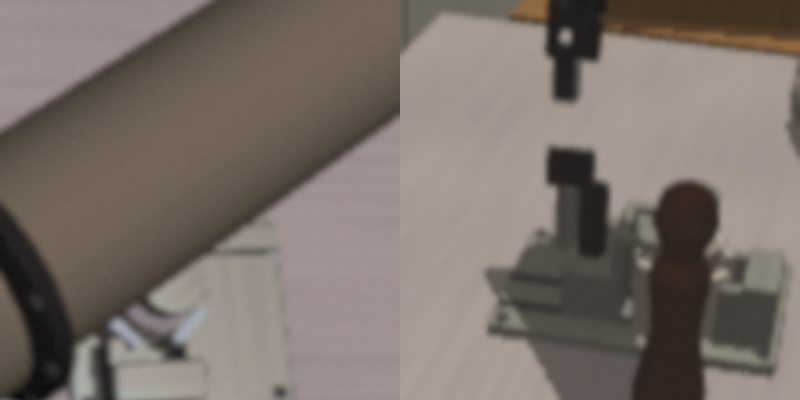

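The side view puts the near fingertip at about crop (565,98) and the knob top's centre at (571,152), with both points nearly in line. I'll check the x offset numerically.

Run:
```python
from h import *
s=400/110
for P in [(627.2,-287.2+43,172),(627.2,-287.2+50,172),(628.6,-285.6,107),(628.6,-285.6,92)]:
    u=proj("side",P)[0]; print(P,((u-[290,90])*s+[400,0]).round(1))
```

```text
(627.2, -244.2, 172) [562.7  99.4]
(627.2, -237.2, 172) [560.4 102.8]
(628.6, -285.6, 107) [570.9 151.2]
(628.6, -285.6, 92) [570.2 167. ]
```

>>> send_rows:
  deltas:
    - [0.06, 0.18, 0.5, 0, 0, 0, 1]
    - [0, 0, 0.5, 0, 0, 0, 1]
    - [0, 0, 0.5, 0, 0, 0, 1]
    - [0, 0, 0.5, 0, 0, 0, 1]
    - [0, 0, 0.5, 0, 0, 0, 1]
    - [0, 0, 0.5, 0, 0, 0, 1]
    - [0, 0, 0.4, 0, 0, 0.05, 1]
    - [0, 0, 0, 0, 0, 0, 1]

```text
time_s: 8.7
tool_pos: [628.7, -293.0, 75.2]
eef_rot: [[0.999, 0.047, -0.001], [0.047, -0.999, 0.001], [-0.001, -0.001, -1.0]]
wrist_force: [-0.6, 1.1, -0.2]
grip_width: 0.999
grip_force: 0.0
```

>>> send_rows:
  deltas:
    - [0, 0, 0, 0, 0, 0, 0.5]
    - [0, 0, 0, 0, 0, 0, 0.2]
    - [0, 0, 0, 0, 0, 0, 0]
    - [0, 0, 0, 0, 0, 0, 0]
    - [0, 0, 0, 0, 0, 0, 0]
    - [0, 0, 0, 0, 0, 0, 0]

```text
time_s: 9.45
tool_pos: [629.4, -292.5, 76.7]
eef_rot: [[0.999, 0.048, 0.0], [0.048, -0.999, 0.002], [0.0, -0.002, -1.0]]
wrist_force: [-1.5, 4.0, 5.0]
grip_width: 0.151
grip_force: 60.0
```

```bash
python3 -c "
from h import *
need(629,-291.5,73,2.8)"
```

```text
t 9.45 q [-15.9  53.9  64.   90.6 -51.2  69.  -28.6] p [ 629.4 -292.5   76.7] yaz -87.26
shift [-0.02 -0.04  0.15] turn [-1.000e-02 -2.000e-02 -1.801e+01] F [-1.5  4.   5. ] grip [ 0.15 59.97]
```

>>> send_rows:
  deltas:
    - [0, 0, 0, 0, 0, -1, 0]
    - [0, 0, 0, 0, 0, -1, 0]
    - [0, 0, 0, 0, 0, -1, 0]
    - [0, 0, 0, 0, 0, -1, 0]
    - [0, 0, 0, 0, 0, -1, 0]
    - [0, 0, 0, 0, 0, -1, 0]
    - [0, 0, 0, 0, 0, -1, 0]
    - [0, 0, 0, 0, 0, -1, 0]
    - [0, 0, 0, 0, 0, -1, 0]
    - [0, 0, 0, 0, 0, -1, 0]

```text
time_s: 10.7
tool_pos: [629.7, -293.2, 76.7]
eef_rot: [[0.604, 0.797, 0.001], [0.797, -0.604, 0.0], [0.001, 0.001, -1.0]]
wrist_force: [0.1, 2.6, 2.8]
grip_width: 0.155
grip_force: 59.7
```

>>> send_rows:
  deltas:
    - [0, 0, 0, 0, 0, -1, 0]
    - [0, 0, 0, 0, 0, -1, 0]
    - [0, 0, 0, 0, 0, -1, 0]
    - [0, 0, 0, 0, 0, -1, 0]
    - [0, 0, 0, 0, 0, -1, 0]
    - [0, 0, 0, 0, 0, -1, 0]
    - [0, 0, 0, 0, 0, -1, 0]
    - [0, 0, 0, 0, 0, -1, 0]
    - [0, 0, 0, 0, 0, -0.4, 0]
    - [0, 0, 0, 0, 0, 0, 0]
    - [0, 0, 0, 0, 0, 0, 0]

```text
time_s: 12.08
tool_pos: [630.3, -293.4, 76.7]
eef_rot: [[-0.081, 0.997, 0.002], [0.997, 0.081, -0.0], [-0.001, 0.002, -1.0]]
wrist_force: [4.6, 1.0, 2.7]
grip_width: 0.156
grip_force: 59.7
```

```bash
python3 -c "
from h import *
need(629,-291.5,73,2.8);print(readout.get_obs()['moment'])"
```

```text
t 12.075 q [ -7.1  43.5  44.7  90.4 -33.9  60.3  51.5] p [ 630.3 -293.4   76.7] yaz 4.66
shift [ 0.08 -0.05  0.15] turn [0.03 0.01 0.37] F [4.6 1.  2.7] grip [ 0.16 59.65]
[ 0.38872445 -0.69529747 -0.43110779]
```

>>> send_rows:
  deltas:
    - [0, 0, 0, 0, 0, 0, 0.6]
    - [0, 0, 0, 0, 0, 0, 0.6]
    - [0, 0, 0, 0, 0, 0, 0.6]
    - [0, 0, -0.5, 0, 0, 0, 0.6]
    - [0, 0, -0.8, 0, 0, 0, 0.6]
    - [0, 0, -1, 0, 0, 0, 0.6]
    - [0.5, -0.2, -1, 0, 0, 0, 0.6]
    - [0.8, -0.3, 0, 0, 0, 0, 0.6]
    - [0.8, -0.3, 0, 0, 0, 0, 0.6]
    - [0.8, -0.3, 0, 0, 0, 0, 0.6]
    - [0.8, -0.3, 0, 0, 0, 0, 0.6]

```text
time_s: 13.45
tool_pos: [586.8, -204.1, 160.6]
eef_rot: [[-0.082, 0.997, 0.002], [0.997, 0.082, -0.0], [-0.0, 0.002, -1.0]]
wrist_force: [0.0, 0.0, -0.1]
grip_width: 0.598
grip_force: 0.0
```

>>> send_rows:
  deltas:
    - [0, 0, 0, 0, 0, 1, 0.6]
    - [0, 0, 0, 0, 0, 1, 0.6]
    - [0, 0, 0, 0, 0, 1, 0.6]
    - [0, 0, 0, 0, 0, 1, 0.6]
    - [0, 0, 0, 0, 0, 1, 0.6]
    - [0, 0, 0, 0, 0, 1, 0.6]
    - [0, 0, 0, 0, 0, 1, 0.6]
    - [0, 0, 0, 0, 0, 1, 0.6]
    - [0, 0, 0, 0, 0, 1, 0.6]
    - [0, 0, 0, 0, 0, 1, 0.6]
    - [0, 0, 0, 0, 0, 1, 0.6]
    - [0, 0, 0, 0, 0, 1, 0.6]
    - [0, 0, 0, 0, 0, 1, 0.6]
    - [0, 0, 0, 0, 0, 1, 0.6]
    - [0, 0, 0, 0, 0, 1, 0.6]
    - [0, 0, 0, 0, 0, 1, 0.6]
    - [0, 0, 0, 0, 0, 1, 0.6]
    - [0, 0, 0, 0, 0, 1, 0.6]
    - [0, 0, 0, 0, 0, 0.4, 0.6]
    - [0, 0, 0, 0, 0, 0, 0.6]

```text
time_s: 15.95
tool_pos: [586.9, -204.2, 159.5]
eef_rot: [[0.999, 0.048, 0.001], [0.048, -0.999, -0.0], [0.001, 0.0, -1.0]]
wrist_force: [-0.4, 0.4, -0.7]
grip_width: 0.598
grip_force: 0.0
```

Run:
```python
from h import *
need(587.3,-203.7,86,-87.2)
a=cams.snapshot("top")[135:260,370:480];b=cams.snapshot("side")[90:200,290:400]
r=lambda a:cv2.resize(a,(400,int(400*a.shape[0]/a.shape[1])),interpolation=2)
A,B=r(a),r(b);h=min(len(A),len(B));cv2.imwrite("pics/k2.png",np.hstack([A[:h],B[:h]])[:,:,::-1])
```

```text
t 15.95 q [-30.1  45.   72.1  97.9 -45.1  71.7 -34.5] p [ 586.9 -204.2  159.5] yaz -87.24
shift [ 0.01 -0.02  2.94] turn [ 0.   -0.01 -0.01] F [-0.4  0.4 -0.7] grip [0.6 0. ]
```

View pics/k2.png

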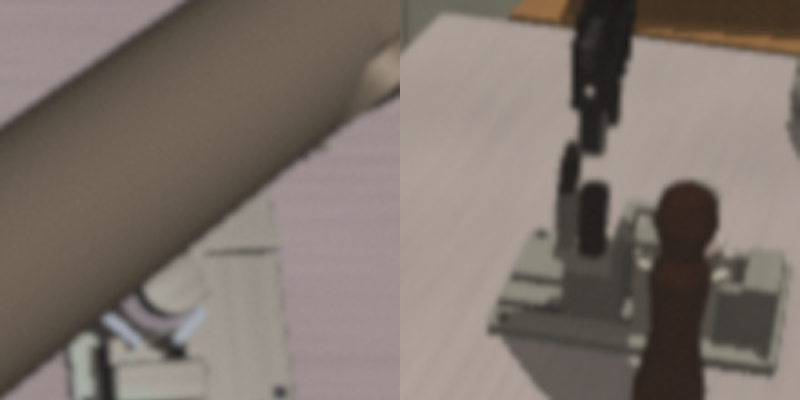

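The side view shows the knob bar end-on at (568,170), so it has turned, and the fingertip (592,150) is above the post (594,185). I'll descend and grip the post.

>>> send_rows:
  deltas:
    - [0, 0, 0.6, 0, 0, 0, 0.6]
    - [0, 0, 0.6, 0, 0, 0, 0.6]
    - [0, 0, 0.6, 0, 0, 0, 0.6]
    - [0, 0, 0.6, 0, 0, 0, 0.6]
    - [0, 0, 0.5, 0, 0, 0, 0.6]
    - [0, 0, 0, 0, 0, 0, 0.6]
    - [0, 0, 0, 0, 0, 0, 0.3]
    - [0, 0, 0, 0, 0, 0, 0.1]
    - [0, 0, 0, 0, 0, 0, 0.1]
    - [0, 0, 0, 0, 0, 0, 0.1]
    - [0, 0, 0, 0, 0, 0, 0.1]

```text
time_s: 17.42
tool_pos: [587.1, -204.6, 87.1]
eef_rot: [[0.999, 0.047, 0.001], [0.047, -0.999, -0.001], [0.001, 0.001, -1.0]]
wrist_force: [-1.1, -0.0, 5.7]
grip_width: 0.266
grip_force: 58.7
```

```bash
python3 -c "
from h import *
need(637.3,-201.3,86,-87.2)"
```

```text
t 17.425 q [-27.9  48.8  67.3 101.3 -49.7  65.5 -31.6] p [ 587.1 -204.6   87.1] yaz -87.29
shift [ 2.01 -0.04  0.05] turn [ 0.01 -0.01 -0.02] F [-1.1 -0.   5.7] grip [ 0.27 58.68]
```

Post gripped (22.6 mm). I'll slide the jaw 52 mm so it reaches the stop.

>>> send_rows:
  deltas:
    - [0.2, 0, 0, 0, 0, 0, 0.1]
    - [0.2, 0, 0, 0, 0, 0, 0.1]
    - [0.2, 0, 0, 0, 0, 0, 0.1]
    - [0.2, 0, 0, 0, 0, 0, 0.1]
    - [0.2, 0, 0, 0, 0, 0, 0.1]
    - [0.2, 0, 0, 0, 0, 0, 0.1]
    - [0.2, 0, 0, 0, 0, 0, 0.1]
    - [0.2, 0, 0, 0, 0, 0, 0.1]
    - [0.2, 0, 0, 0, 0, 0, 0.1]
    - [0.2, 0, 0, 0, 0, 0, 0.1]
    - [0, 0, 0, 0, 0, 0, 0.1]

```text
time_s: 18.8
tool_pos: [636.2, -202.0, 87.1]
eef_rot: [[0.999, 0.047, -0.001], [0.047, -0.999, 0.0], [-0.001, -0.0, -1.0]]
wrist_force: [-1.9, 0.4, 8.1]
grip_width: 0.261
grip_force: 59.3
```

>>> send_rows:
  deltas:
    - [0.1, 0, 0, 0, 0, 0, 0.1]
    - [0, 0, 0, 0, 0, 0, 0.1]

```text
time_s: 19.05
tool_pos: [636.3, -202.0, 87.1]
eef_rot: [[0.999, 0.046, -0.005], [0.046, -0.999, 0.002], [-0.005, -0.002, -1.0]]
wrist_force: [-8.4, 3.5, 9.3]
grip_width: 0.27
grip_force: 59.7
```

```bash
python3 -c "
from h import *
need(637.3,-201.3,86,-87.2)"
```

```text
t 19.05 q [-25.6  52.   65.7  94.1 -50.3  68.6 -35.2] p [ 636.3 -202.    87.1] yaz -87.35
shift [ 0.04 -0.03  0.04] turn [-0.02  0.06 -0.03] F [-8.4  3.5  9.3] grip [ 0.27 59.66]
```

>>> send_rows:
  deltas:
    - [0, 0, 0, 0, 0, 0, 0.6]
    - [0, 0, 0, 0, 0, 0, 0.6]
    - [0, 0, 0, 0, 0, 0, 0.6]
    - [0, 0, -0.5, 0, 0, 0, 0.6]
    - [0, 0, -1, 0, 0, 0, 0.6]
    - [0, 0, -1, 0, 0, 0, 0.6]
    - [0, 0, -0.7, 0, 0, 0, 0.8]
    - [-0.7, 0, 0, 0, 0, 0, 0.8]
    - [-0.9, 0, 0, 0, 0, 0, 0.8]
    - [-0.9, 0, 0, 0, 0, 0, 0.8]
    - [-0.9, 0, 0, 0, 0, 0, 0.8]
    - [-0.9, 0, 0, 0, 0, 0, 0.8]
    - [-0.8, 0, 0, 0, 0, 0, 0.8]
    - [0, 0, 0, 0, 0, 0, 0.8]

```text
time_s: 20.8
tool_pos: [510.8, -208.0, 167.1]
eef_rot: [[0.999, 0.045, 0.001], [0.045, -0.999, 0.001], [0.001, -0.001, -1.0]]
wrist_force: [0.1, -1.6, 0.7]
grip_width: 0.8
grip_force: 0.0
```

Run:
```python
from h import *
need(509,-208.4,95,-87.2)
a=cams.snapshot("top")[135:260,370:480];b=cams.snapshot("side")[90:200,290:400]
r=lambda a:cv2.resize(a,(400,int(400*a.shape[0]/a.shape[1])),interpolation=2)
A,B=r(a),r(b);h=min(len(A),len(B));cv2.imwrite("pics/k3.png",np.hstack([A[:h],B[:h]])[:,:,::-1])
```

```text
t 20.8 q [-34.9  39.5  76.9 107.1 -41.8  68.6 -31. ] p [ 510.8 -208.   167.1] yaz -87.41
shift [-0.08  0.02  2.88] turn [-0.01 -0.01 -0.04] F [ 0.1 -1.6  0.7] grip [0.8 0. ]
```

View pics/k3.png

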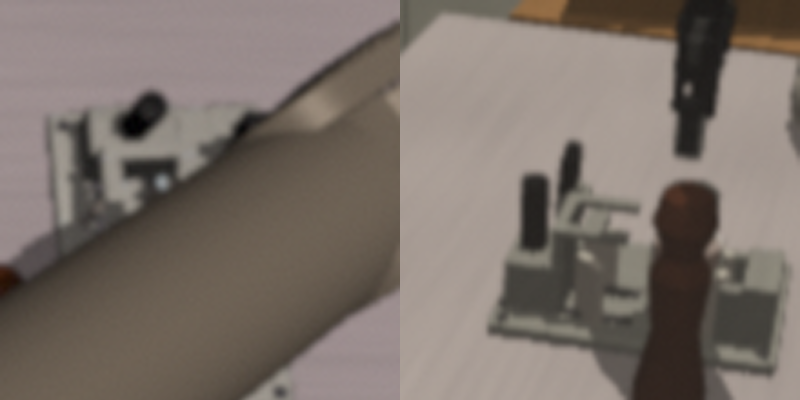

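The jaw is back: the post is at crop (535,210), and the prongs end at x≈630, clear of the jar behind the mill. The fingers hang over the jar axis at (688,150), so I'll descend and grip the lid.

>>> send_rows:
  deltas:
    - [-0.07, 0, 0.5, 0, 0, 0, 0.8]
    - [0, 0, 0.5, 0, 0, 0, 0.8]
    - [0, 0, 0.5, 0, 0, 0, 0.8]
    - [0, 0, 0.5, 0, 0, 0, 0.8]
    - [0, 0, 0.5, 0, 0, 0, 0.8]
    - [0, 0, 0.3, 0, 0, 0, 0.8]
    - [0, 0, 0, 0, 0, 0, 0.8]
    - [0, 0, 0, 0, 0, 0, 0.65]
    - [0, 0, 0, 0, 0, 0, 0.55]
    - [0, 0, 0, 0, 0, 0, 0.3]
    - [0, 0, 0, 0, 0, 0, 0.3]
    - [0, 0, 0, 0, 0, 0, 0.3]
    - [0, 0, 0, 0, 0, 0, 0.3]

```text
time_s: 22.52
tool_pos: [510.4, -208.2, 97.0]
eef_rot: [[0.999, 0.047, 0.001], [0.047, -0.999, -0.0], [0.001, 0.0, -1.0]]
wrist_force: [-0.1, -0.6, 5.3]
grip_width: 0.498
grip_force: 60.7
```

```bash
python3 -c "
from h import *
need(509,-208.4,95,-87.2)"
```

```text
t 22.525 q [-31.4  43.   70.9 110.8 -46.9  62.  -27.5] p [ 510.4 -208.2   97. ] yaz -87.3
shift [-0.06  0.    0.08] turn [ 0.01 -0.01 -0.02] F [-0.1 -0.6  5.3] grip [ 0.5  60.69]
```

>>> send_rows:
  deltas:
    - [0, 0, -0.2, 0, 0, 0, 0.3]
    - [0, 0, -0.4, 0, 0, 0, 0.3]
    - [0, 0, -0.6, 0, 0, 0, 0.3]
    - [0, 0, -0.7, 0, 0, 0, 0.3]
    - [0, 0, -0.7, 0, 0, 0, 0.3]
    - [0, 0, -0.7, 0, 0, 0, 0.3]
    - [0, 0, -0.7, 0, 0, 0, 0.3]
    - [0, 0, 0, 0, 0, 0, 0.3]

```text
time_s: 23.52
tool_pos: [510.7, -208.3, 197.9]
eef_rot: [[0.999, 0.047, 0.003], [0.047, -0.999, -0.001], [0.003, 0.001, -1.0]]
wrist_force: [0.2, 0.6, -2.8]
grip_width: 0.501
grip_force: 61.7
```

Run:
```python
from h import *
need(509,-208.4,310,-87.2)
a=cams.snapshot("side")[60:210,290:440]
cv2.imwrite("pics/k4.png",cv2.resize(a,(560,560),interpolation=2)[:,:,::-1])
```

```text
t 23.525 q [-36.3  37.5  78.9 105.3 -39.2  71.1 -32.7] p [ 510.7 -208.3  197.9] yaz -87.28
shift [-0.06  0.   -4.48] turn [ 0.01 -0.03 -0.02] F [ 0.2  0.6 -2.8] grip [ 0.5  61.73]
```

View pics/k4.png

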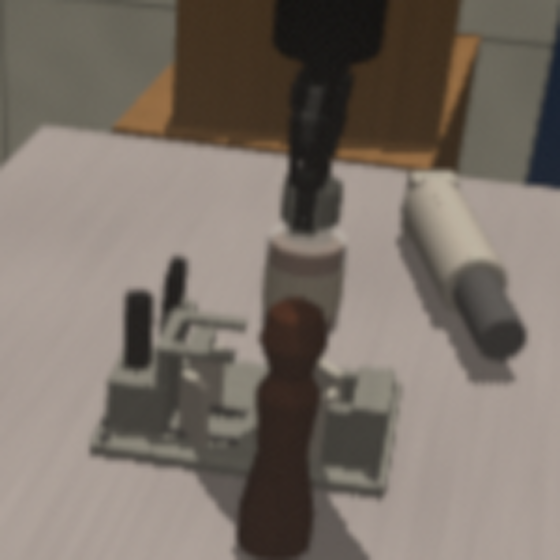

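The jar hangs upright and clear of the clamp (body at (305,270)), and the jaw stays open. I'll keep lifting while turning the wrist away from the joint 3 limit.

>>> send_rows:
  deltas:
    - [0, 0, 0, 0, 0, -1, 0.3]
    - [0, 0, 0, 0, 0, -1, 0.3]
    - [0, 0, -0.3, 0, 0, -1, 0.3]
    - [0, 0, -0.6, 0, 0, -1, 0.3]
    - [0, 0, -0.6, 0, 0, -1, 0.3]
    - [0, 0, -0.6, 0, 0, -1, 0.3]
    - [0, 0, -0.6, 0, 0, -1, 0.3]
    - [0, 0, -0.6, 0, 0, -1, 0.3]
    - [0, 0, -0.6, 0, 0, -1, 0.3]
    - [0, 0, -0.6, 0, 0, -1, 0.3]
    - [0, 0, -0.2, 0, 0, 0, 0.3]

```text
time_s: 24.95
tool_pos: [509.8, -207.9, 313.9]
eef_rot: [[0.607, 0.795, 0.0], [0.795, -0.607, 0.001], [0.001, -0.0, -1.0]]
wrist_force: [0.1, 0.7, -3.4]
grip_width: 0.498
grip_force: 61.7
```

```bash
python3 -c "
from h import *
need(518,191.5,310,-37.2)
for s in [((328,269.6),(263.8,216.3))]: print(tri(*s))
for c in [(263.8,216.3)]: print(least_squares(lambda X:proj('top',[X[0],X[1],7])[0]-c,[500,190]).x,least_squares(lambda X:proj('side',[X[0],X[1],7])[0]-np.array([328,269.6]),[500,190]).x)"
```

```text
t 24.95 q [-37.6  22.6  73.7  96.2 -22.2  78.1   2.3] p [ 509.8 -207.9  313.9] yaz -37.36
shift [12.9  -9.43  0.17] turn [-0.   -0.01 -0.03] F [ 0.1  0.7 -3.4] grip [ 0.5  61.71]
(array([516.15345399, 192.8649916 ,   3.75068481]), array([ 0.24683433,  0.06295252, -0.03063208, -0.31949093]))
[514.81196342 192.28046128] [515.96712612 195.81579222]
```

>>> send_rows:
  deltas:
    - [0.4, -0.3, 0, 0, 0, 0, 0.3]
    - [0.7, -0.5, 0, 0, 0, 0, 0.3]
    - [0.9, -0.66, 0, 0, 0, 0, 0.3]
    - [0.9, -0.66, 0, 0, 0, 0, 0.3]
    - [0.9, -0.66, 0, 0, 0, 0, 0.3]
    - [0.9, -0.66, 0, 0, 0, 0, 0.3]
    - [0.9, -0.66, 0, 0, 0, 0, 0.3]
    - [0.9, -0.66, 0, 0, 0, 0, 0.3]
    - [0.9, -0.66, 0, 0, 0, 0, 0.3]
    - [0.9, -0.66, 0, 0, 0, 0, 0.3]
    - [0.9, -0.66, 0, 0, 0, 0, 0.3]
    - [0.9, -0.66, 0, 0, 0, 0, 0.3]
    - [0.9, -0.66, 0, 0, 0, 0, 0.3]
    - [0.9, -0.66, 0, 0, 0, 0, 0.3]
    - [0.7, -0.5, 0, 0, 0, 0, 0.3]
    - [0.3, -0.3, 0, 0, 0, 0, 0.3]
    - [0, 0, 0, 0, 0, 0, 0.3]

```text
time_s: 27.08
tool_pos: [515.9, 193.3, 313.7]
eef_rot: [[0.605, 0.796, -0.0], [0.796, -0.605, -0.001], [-0.001, 0.0, -1.0]]
wrist_force: [0.4, -0.2, -2.5]
grip_width: 0.501
grip_force: 61.7
```

```bash
python3 -c "
from h import *
need(516.5,192.5,92,-37.2)"
```

```text
t 27.075 q [-81.5  25.4  77.5  96.1 -25.2  79.1 -37.4] p [515.9 193.3 313.7] yaz -37.25
shift [-0.01  0.04  8.87] turn [ 0.    0.01 -0.01] F [ 0.4 -0.2 -2.5] grip [ 0.5  61.71]
```

>>> send_rows:
  deltas:
    - [0, 0, 0.4, 0, 0, 0, 0.3]
    - [0, 0, 0.8, 0, 0, 0, 0.3]
    - [0, 0, 0.8, 0, 0, 0, 0.3]
    - [0, 0, 0.8, 0, 0, 0, 0.3]
    - [0, 0, 0.8, 0, 0, 0, 0.3]
    - [0, 0, 0.8, 0, 0, 0, 0.3]
    - [0, 0, 0.8, 0, 0, 0, 0.3]
    - [0, 0, 0.7, 0, 0, 0, 0.3]
    - [0, 0, 0.6, 0, 0, 0, 0.3]
    - [0, 0, 0.6, 0, 0, 0, 0.3]
    - [0, 0, 0.5, 0, 0, 0, 0.3]
    - [0, 0, 0.4, 0, 0, 0, 0.3]
    - [0, 0, 0.3, 0, 0, 0, 0.3]
    - [0, 0, 0.1, 0, 0, 0, 0.3]
    - [0, 0, 0, 0, 0, 0, 0.3]

```text
time_s: 28.95
tool_pos: [516.2, 193.0, 103.9]
eef_rot: [[0.606, 0.796, 0.0], [0.796, -0.606, 0.0], [0.0, 0.0, -1.0]]
wrist_force: [0.4, -0.1, -3.2]
grip_width: 0.5
grip_force: 61.7
```

Run:
```python
from h import *
need(516.5,192.5,92,-37.2)
a=cams.snapshot("side").astype(int);b=cams.snapshot("top").astype(int)
# visible cork pixels (orange)
for n,m in(("side",a),("top",b)):
    k=(m[...,0]-m[...,2]>45);sub=k[240:300,300:360] if n=="side" else k[195:240,240:290]
    ys,xs=np.nonzero(sub);print(n,len(xs),xs.min(initial=999)+(300 if n=="side" else 240),xs.max(initial=-1)+(300 if n=="side" else 240),ys.min(initial=999)+(240 if n=="side" else 195),ys.max(initial=-1)+(240 if n=="side" else 195))
z0=cv2.imread("pics/side0.png")[:,:,::-1].astype(int);k=(z0[...,0]-z0[...,2]>45)[240:300,300:360];ys,xs=np.nonzero(k);print("orig",len(xs),xs.min()+300,xs.max()+300,ys.min()+240,ys.max()+240)
# jar body horizontal edges in side image at rows just above the mat
for r in(255,260):print(r,a[r,300:360].sum(1)//3)
T=(516.5,192.5)
for z in(25,40): print(z,[proj("side",(T[0],T[1],z))[0].round(1)])
```

```text
t 28.95 q [-70.8  35.9  63.  110.4 -38.2  57.8 -27.7] p [516.2 193.  103.9] yaz -37.29
shift [-0.01  0.02  0.48] turn [ 0.   -0.   -0.02] F [ 0.4 -0.1 -3.2] grip [ 0.5  61.72]
side 25 314 342 268 276
top 18 262 274 220 227
orig 461 313 342 259 278
255 [ 80  83 103 128 134 135 134 133 126 101  78  64  59  78 103  93  82  83
  84  87  90  91  90  87  84  81  79  79  77  77  75  77  78  79  80  83
  83  84  87  85  82  79  76  69  65  64  64  64  66  82 113 118  87  66
  64  68  83 108 125 135]
260 [ 71  72  96 113  97  87  95 114 104  72  58  61  71  76  77  77  79  83
  84  85  86  86  87  88  87  88  88  88  87  87  87  87  88  87  86  84
  84  83  82  82  81  81  96 115 112 113 119 113 115 125 114  84  81  82
  81  86  86  76  66  67]
25 [array([328.4, 262.8])]
40 [array([328.6, 257.9])]
```

Cork shows on both sides of the jar (columns 314 to 342, centred on 328), so it is lined up. I'll lower it in small steps.

>>> send_rows:
  deltas:
    - [0, 0, 0.12, 0, 0, 0, 0.3]
    - [0, 0, 0.1, 0, 0, 0, 0.3]
    - [0, 0, 0.1, 0, 0, 0, 0.3]
    - [0, 0, 0.08, 0, 0, 0, 0.3]
    - [0, 0, 0, 0, 0, 0, 0.3]

```text
time_s: 29.68
tool_pos: [515.9, 192.9, 93.6]
eef_rot: [[0.606, 0.796, -0.0], [0.796, -0.606, -0.0], [-0.0, -0.0, -1.0]]
wrist_force: [0.1, 0.6, -3.2]
grip_width: 0.496
grip_force: 61.7
```

>>> send_rows:
  deltas:
    - [0, 0, 0.06, 0, 0, 0, 0.3]
    - [0, 0, 0, 0, 0, 0, 0.3]

```text
time_s: 29.92
tool_pos: [516.0, 193.0, 92.2]
eef_rot: [[0.606, 0.796, -0.0], [0.796, -0.606, 0.0], [0.0, -0.0, -1.0]]
wrist_force: [-0.2, -0.1, -3.2]
grip_width: 0.495
grip_force: 61.7
```

>>> send_rows:
  deltas:
    - [0, 0, 0.04, 0, 0, 0, 0.3]
    - [0, 0, 0, 0, 0, 0, 0.3]

```text
time_s: 30.18
tool_pos: [516.3, 193.0, 92.0]
eef_rot: [[0.606, 0.795, 0.0], [0.795, -0.606, 0.001], [0.001, -0.0, -1.0]]
wrist_force: [-1.9, -0.4, 4.2]
grip_width: 0.498
grip_force: 62.6
```

>>> send_rows:
  deltas:
    - [0, 0, 0.04, 0, 0, 0, 0.3]
    - [0, 0, 0, 0, 0, 0, 0.3]

```text
time_s: 30.42
tool_pos: [516.5, 192.9, 91.9]
eef_rot: [[0.606, 0.795, 0.0], [0.795, -0.606, 0.002], [0.001, -0.001, -1.0]]
wrist_force: [-3.4, -1.5, 11.6]
grip_width: 0.501
grip_force: 63.5
```

Contact at the mat's height (force sign flipped at TCP 92.0). I'll ease off slightly, open, and rise.

>>> send_rows:
  deltas:
    - [0, 0, -0.04, 0, 0, 0, 0.3]
    - [0, 0, 0, 0, 0, 0, 0.55]
    - [0, 0, 0, 0, 0, 0, 0.6]
    - [0, 0, 0, 0, 0, 0, 0.7]
    - [0, 0, 0, 0, 0, 0, 0.7]
    - [0, 0, -0.3, 0, 0, 0, 0.7]
    - [0, 0, -0.5, 0, 0, 0, 0.7]
    - [0, 0, -0.8, 0, 0, 0, 0.7]
    - [0, 0, -1, 0, 0, 0, 0.7]
    - [0, 0, -1, 0, 0, 0, 0.7]
    - [0, 0, -1, 0, 0, 0, 0.7]
    - [0, 0, -1, 0, 0, 0, 0.7]
    - [0, 0, -1, 0, 0, 0, 0.7]
    - [0, 0, 0, 0, 0, 0, 0.7]

```text
time_s: 32.17
tool_pos: [517.5, 192.8, 259.1]
eef_rot: [[0.606, 0.795, 0.004], [0.795, -0.606, 0.002], [0.004, 0.002, -1.0]]
wrist_force: [0.2, -0.6, -0.9]
grip_width: 0.698
grip_force: 0.0
```

Run:
```python
from h import *
need(516.5,192.5,250,-37.2)
a=cams.snapshot("side").astype(int);z0=cv2.imread("pics/side0.png")[:,:,::-1].astype(int)
d=np.abs(a-z0).max(2)
for n,(x,y,w,h) in dict(mug=(205,215,45,52),green=(272,212,30,50),jar_b=(358,236,24,45),millfoot=(354,185,20,22)).items():print(n,d[y:y+h,x:x+w].mean().round(1),d[y:y+h,x:x+w].max())
k=(a[...,0]-a[...,2]>45)[240:300,300:360];ys,xs=np.nonzero(k);print("cork",len(xs),xs.min()+300,xs.max()+300,ys.max()+240)
# bright lid / body blob of placed jar: changed pixels
m=(d>25)[190:285,303:357];ys,xs=np.nonzero(m)
for r in range(0,95,8):
    q=np.nonzero(m[r])[0];print(r+190,(q.min()+303,q.max()+303) if len(q) else None)
for P in[(516.5,192.5,123),(516.5,192.5,109),(516.5,192.5,40),(516.5,192.5,7)]:print(proj("side",P)[0].round(1))
```

```text
t 32.175 q [-79.4  27.4  74.5 100.8 -27.7  73.  -35.4] p [517.5 192.8 259.1] yaz -37.31
shift [-0.04 -0.03  0.36] turn [ 0.02 -0.05 -0.02] F [ 0.2 -0.6 -0.9] grip [0.7 0. ]
mug 8.6 14
green 7.7 14
jar_b 7.3 21
millfoot 3.7 12
cork 19 339 342 277
190 None
198 None
206 None
214 None
222 None
230 (np.int64(319), np.int64(339))
238 (np.int64(319), np.int64(339))
246 (np.int64(316), np.int64(325))
254 (np.int64(310), np.int64(342))
262 (np.int64(304), np.int64(341))
270 (np.int64(304), np.int64(341))
278 (np.int64(324), np.int64(345))
[329.7 229. ]
[329.5 234.2]
[328.6 257.9]
[328.2 268.5]
```

```bash
python3 -c "
from rig import robot
print(robot.sign_off())"
```

```text
the job is handed in; nothing more can be done
None
```

The job is handed in at about 32 s: latch turned about 92° to its stop, jaw slid back to its stop, and the jar standing upright on the cork mat and released. Side-camera checks found the mug, both other jars and the mill foot unmoved.

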